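Put the microscope's accessories back in their fitted case

TASK

Put the microscope camera, the auxiliary lens and the micrometer box away in the fitted foam case, each fully home in the nest cut to its shape: the camera is kept lying on its side, so it has to be laid down and taken up again across its body. These are optical parts, so drop nothing, and leave the jar, the dropper bottle and the dust blower where they stand.

Things in the scene. Friction and masses are not known exactly. Their poses are not given: they have to be found in the camera images.
- camera_center (a point): Centre of the microscope camera's grey square housing, 44 x 44 x 56 mm (28 mm from its flat back, on the axis). A round nose, diameter 30 mm, 24 mm long, stands on one square end: 80 mm long in all, about 0.2 kg. It starts upright on the mat on its back, nose up. z runs from back to nose; x and y are square to its four equal sides, any of which may end up below.
- camera_nose (a point): The centre of the end of the camera's nose: on the camera's axis, 52 mm from camera_center along +z.
- camera_nest (a point): Where camera_center is when the camera lies home, nose to this point's -x, z up. The nest is a T-like pocket in the foam, 30 mm deep: 60 x 48 mm for the housing, and on its -x side a slot 34 mm wide, 24 mm long for the nose; 2 mm of play on each side. Its floor is 22 mm below this point, the foam's top 8 mm above: 14 mm of the housing stand out.
- lens_center (a point): The auxiliary lens: a plain round metal mount, diameter 50 mm, 24 mm high in all, whose lowest 5 mm are a narrower foot of diameter 40 mm; about 0.13 kg. At the start it stands foot down on the lid of the micrometer box. This point is its centre, 12 mm above its foot face; z is its axis, up.
- lens_nest (a point): Where lens_center is when the lens stands foot down, fully home, in its nest: a round pocket of diameter 54 mm (2 mm of play all round), 12 mm deep. The foam's top face is level with this point; the pocket's floor is 12 mm below.
- slidebox_center (a point): The micrometer box: a flat grey plastic box 86 x 38 x 18 mm lying flat on the mat, with the lens standing on it at the start; about 0.09 kg. This point is its centre, x along its 86 mm, y along its 38 mm, z up. The dropper bottle stands beyond its +x end, about 19 mm clear of it.
- box_nest (a point): Where slidebox_center is when the box lies flat, fully home, in its nest (either end first): a rectangular pocket 90 mm long along this point's y and 42 mm wide along its x, 10 mm deep. The foam's top face is 1 mm above this point; 8 mm of the box stand out.
- eyepieces (a point): Middle of the fourth foam module, at the level of the foam's top face: two eyepieces already lie there and stand out 18 mm above the foam. Fixed; nothing to be done with it.
- case_center (a point): Centre of the accessory case at the height of its rim, 46 mm above the bench: an open square box, 220 x 220 mm outside, walls 4 mm, axes along its sides, fixed. It holds four square foam modules, 104 x 104 mm, two by two, centred 53 mm from the middle, in any order, at the case's yaw. The nests' mouths are bevelled, 3 mm. The foam's top face is 38 mm above the bench.
- mat: The grey bench mat, 240 mm (along its x) x 280 mm (y), 3 mm thick, fixed; origin under its centre. The loose parts stand on it. The case and the mat lie side by side, either one to the left.
- camera: The same camera: origin at the centre of its back face, axes as for camera_center. At the start the glass jar stands on its +x side about 14 mm clear of it, too close for a finger; its other three sides are free. It balances 5 mm from the housing's centre towards the nose: gripped elsewhere it droops.
- lens: The same lens: origin at the centre of its foot face.
- slidebox: The same micrometer box: origin at the centre of its underside.
- jar: Bystander: upright glass jar with a white lid, diameter 44 mm, 58 mm high, loose; origin under its centre. Stands on the mat beside the camera.
- dropper: Bystander: small amber glass bottle with a black cap, diameter 32 mm, 62 mm high, loose; origin under its centre. Stands on the mat beyond one end of the micrometer box.
- blower: Bystander: red rubber dust blower standing upright, diameter 44 mm, 82 mm high, loose; origin under its centre. Stands on the bench at the far side, between case and mat.
Things that resemble listed ones, but are neither listed nor needed, are in the scene too. Of the things shaped like the slidebox, the grey one is meant.

How it is judged:
By the outcome, as a careful person would: the job done as asked, in the order asked, and still so for the second after the job is handed in, with the robot touching nothing.
It also fails if it takes over 72 s, if anything falls off the work surface, if the arm or the gripper's body presses on something with over 40 N, if the wrist force passes 120 N, or if a joint passes its speed limit or range.

ROBOT

A 7-joint arm with a two-finger parallel gripper is mounted at the origin on the work surface. World frame = base frame: x ahead of the robot, y to its left, z up, the work surface at z = 0. Lengths are in m, angles in rad, forces in N, time in s.
With the tool pointing down it reaches from about 0.4 to 0.875 m from the base axis. Payload 19.3 kg.
Tool frame: the origin (TCP) lies midway between the tips of the shut fingers; the grasp point (between the pads) lies bot.tcp_to_grasp behind it (bot.tcp_to_grasp is the distance from the TCP to the grasp point, in m); z points along the fingers, y is the line along which they close (so a half turn about z gives the same grasp; the last joint's range is limited). The gripper opens to 85 mm and grips with 20 to 120 N. Pads are 22 mm wide; open, the fingers measure 114 mm over their backs; the gripper's body (76 mm by 85 mm) begins 54 mm behind the grasp point. The pads swing forward as they close: fully open they stand 13 mm farther back than shut.
Start: joints at [1.138, 0.521, -0.036, 1.599, 0.021, 1.021, -0.113], TCP at [0.222, -0.584, 0.231] pointing down, gripper open.
Joint ranges: [-2.91, 2.91], [-0.3, 2.13], [-1.5, 1.42], [0.17, 2.43], [-1.26, 4.41], [0.16, 1.93], [-2.52, 2.52]. Speed limits (rad/s): [1.89, 1.89, 2.39, 2.39, 3.01, 3.01, 3.01].

INTERFACE

Orientations are given as [roll, pitch, yaw] about the fixed x, y, z axes, in that order (R = Rz(yaw) Ry(pitch) Rx(roll)).
In Python, from workcell import observe, imaging, bot gives the robot as it stands.
- The arm moves only by the tool send_rows, never from a script. Its argument "plan" is text: rows parted by semicolons, each of 7 numbers parted by spaces: the shift along the tool's x, y, z in m, then the turn, a rotation vector about the tool's x, y, z in degrees, then the finger opening in m, from 0 to 0.0854. In form: dx dy dz rx ry rz claw; .... A call has 1 to 10 rows; each row is the pose to reach, as a shift and turn from the pose commanded when the call began, along the tool's axes at that moment; what a row does not reach only later rows make up. A row lasts 1/12 s, in which the tool goes at most 41.7 mm and 7.16 degrees, less where a joint would pass 70% of its speed; a pose out of reach is approached as far as the arm can. A call with a gripper value outside its range is refused whole. The fingers move at their own pace and stop on an object; "grip_force" is the grip in N (left out, the last holds). Time passes only in rows, so rows that repeat a pose let the fingers close. It gives the time, the measured TCP pose, the force, the opening and the grip force at its end, in the units of the state.
- observe(): the state, without advancing time (a new reading comes with each control period).
- imaging.grab_frame(name): name is "scene" or "top"; returns a dict with "color" (400x640x3 uint8, red, green, blue), "fx", "fy", "cx", "cy" (pixels), "eye" and "orientation" of the camera in the world. Camera axes: x right, y down, z forward; pixel columns grow to the right and rows downward; lengths in m; the calibration is good to about 2 mm. A picture is of the moment at which its call begins. There is no depth.
- bot.job_done(): hands the job in; it is judged then, once.
The state is a dict: "clock": time; "qpos": joint angles; "qd": joint speeds; "joint_efforts": joint torques, N m; "position": TCP position; "tool_rot": TCP orientation; "force": force on the tool from outside, world axes, zero at the start; "moment": the same for the moment, N m; "grip_width": finger opening in m; "finger_force": force on a finger pad.
Only numpy, scipy, OpenCV 4.12 (cv2) and the standard library are available. Lean on these libraries where they do the work, as an engineer would, in place of code of your own. Each camera call takes 0.05 s, during which the arm holds its last target. There are 200 camera calls.

## Working session

There is one attempt and no reset: what is moved stays moved. The work goes in short steps, Python scripts to look and compute and a tool call to move; the robot and the scene stay as the last step left them, time stands still between calls to the robot, and variables do not carry over. Pictures are saved under pics/ and viewed, at most 10 in all, crops included, and the job is handed in when it is done.

Besides the shell and the picture viewer there is one more tool, called after "Request:" as name(argument=value, ...) on one line, values as JSON. send_rows: Moves the arm, as the interface text tells. Its arguments: {"type":"object","properties":{"plan":{"type":"string"},"grip_force":{"type":"number"}},"required":["plan"]}

```bash
ls; mkdir -p pics; python3 - <<'E'
from workcell import observe, imaging, bot
import cv2
s=observe();print(s);print(bot.tcp_to_grasp)
for n in("scene","top"):
    f=imaging.grab_frame(n);cv2.imwrite(f"pics/{n}0.png",f["color"][:,:,::-1])
    print({k:v for k,v in f.items() if k!="color"})
E
```

```text
pics
{'clock': 0.0, 'qpos': array([ 1.13783138,  0.52202263, -0.03637616,  1.60001334,  0.02118241,
        1.0211285 , -0.11281822]), 'qd': array([ 7.56112604e-04,  2.82980747e-04,  9.98820888e-04, -1.52949830e-04,
        2.79286856e-05,  9.95008438e-04,  1.93090443e-03]), 'joint_efforts': array([ 1.17442210e-04, -9.27134943e+01,  1.98042825e+00, -3.69938457e+01,
        1.78204273e-02,  8.11594364e-03, -7.92558978e-06]), 'position': array([ 0.22165677, -0.58399419,  0.23071792]), 'tool_rot': array([-3.14040563e+00,  4.72398437e-05,  3.62769961e-01]), 'force': array([ 0.40417086, -0.56422329, -0.02268578]), 'moment': array([ 0.0456751 ,  0.0477282 , -0.00861111]), 'finger_force': 0.0, 'grip_width': 0.08552792611452027}
0.0187
{'fx': 398.15718343190906, 'fy': 398.15718343190906, 'cx': 313.6532754837143, 'cy': 197.36251448209185, 'eye': array([ 1.29566598, -0.23405995,  0.7965675 ]), 'orientation': array([-2.28522898, -0.01551467,  1.37876369])}
{'fx': 398.5675256439072, 'fy': 398.5675256439072, 'cx': 313.57086621348157, 'cy': 203.39358027305948, 'eye': array([ 0.33401206, -0.07934907,  1.07271414]), 'orientation': array([-2.97281978,  0.01168093, -1.54327394])}
```

View pics/top0.png

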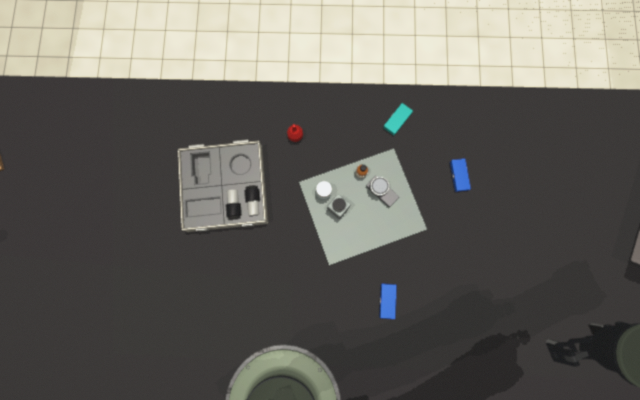

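View pics/scene0.png

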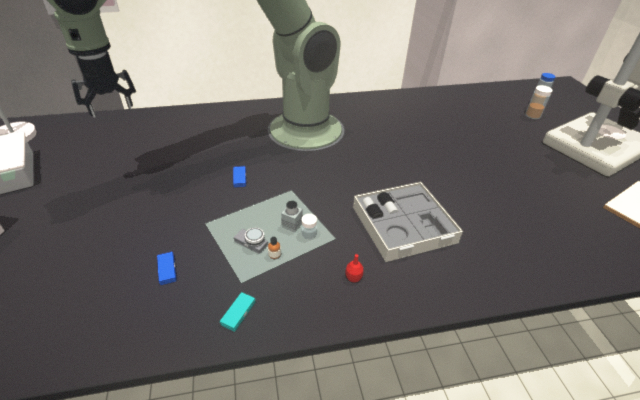

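The top view has the case at about (222,186), the mat at (362,207), camera at (339,206), jar at (324,189), lens and box at (382,190), dropper at (362,171) and blower at (295,132). Next I enlarge crops and set up ray casting.

```bash
cat > h.py <<'E'
import numpy as np, cv2
from scipy.spatial.transform import Rotation as R
from workcell import observe, imaging, bot
def rot(rpy): return R.from_euler('xyz',rpy).as_matrix()
def ray(f,p,z):
    p=np.atleast_2d(np.array(p,float)); d=np.c_[(p[:,0]-f["cx"])/f["fx"],(p[:,1]-f["cy"])/f["fy"],np.ones(len(p))]@rot(f["orientation"]).T
    e=f["eye"]; return e+d*((z-e[2])/d[:,2])[:,None]
def proj(f,X):
    c=(np.atleast_2d(X)-f["eye"])@rot(f["orientation"]); return np.c_[f["cx"]+f["fx"]*c[:,0]/c[:,2],f["cy"]+f["fy"]*c[:,1]/c[:,2]]
def orth(f,x0,y0,x1,y1,z,s=0.0005):
    "orthophoto of plane z: column=-y (left is +y), row=-x (up is far)"
    H,W=int((x1-x0)/s),int((y1-y0)/s)
    r,c=np.mgrid[0:H,0:W]; X=np.c_[(x1-r*s).ravel(),(y1-c*s).ravel(),np.full(H*W,z)]
    m=proj(f,X).reshape(H,W,2).astype(np.float32)
    return cv2.remap(f["color"],m[...,0],m[...,1],cv2.INTER_CUBIC)[:,:,::-1].copy()
E
python3 - <<'E'
from h import *
t=imaging.grab_frame("top");s=imaging.grab_frame("scene")
for f,n in((t,"t"),(s,"s")):
    np.save(f"pics/{n}.npy",f,allow_pickle=True)
print(ray(t,[[180,148],[262,142],[266,227],[181,231]],.046).round(4))
print(ray(t,[[300,181],[394,150],[426,229],[330,264]],.003).round(4))
a=cv2.resize(t["color"][105:270,170:435,::-1],None,fx=3,fy=3,interpolation=cv2.INTER_CUBIC)
cv2.imwrite("pics/tc.png",a)
b=cv2.resize(s["color"][160:300,200:465,::-1],None,fx=3,fy=3,interpolation=cv2.INTER_CUBIC)
cv2.imwrite("pics/sc.png",b)
E
```

```text
[[0.6504 0.3005 0.046 ]
 [0.6724 0.0806 0.046 ]
 [0.4434 0.059  0.046 ]
 [0.4272 0.2791 0.046 ]]
[[ 0.5774 -0.0228  0.003 ]
 [ 0.6721 -0.2812  0.003 ]
 [ 0.4539 -0.3655  0.003 ]
 [ 0.354  -0.1099  0.003 ]]
```

View pics/tc.png

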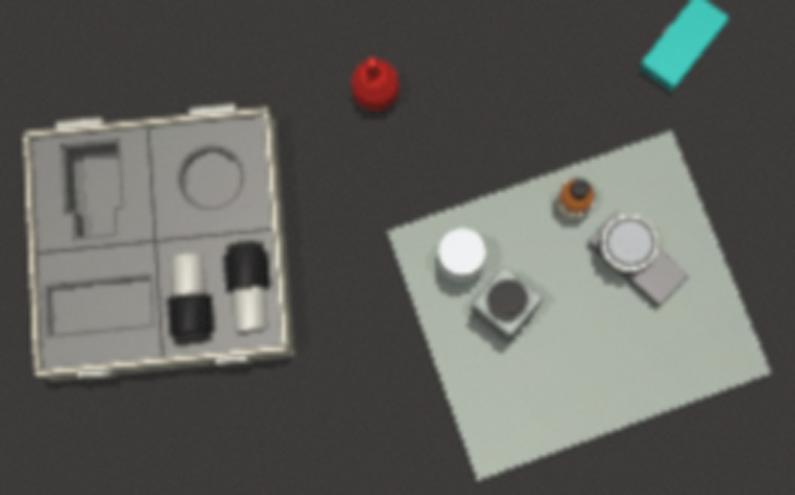

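View pics/sc.png

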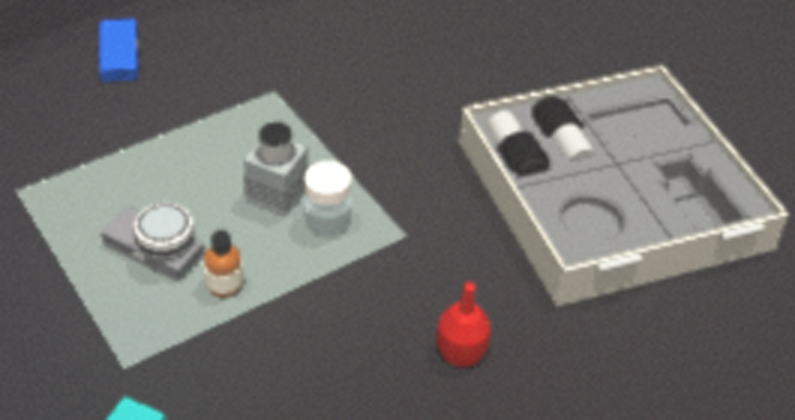

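The top crop (3x, offset 170,105) shows the camera nest in the far-left module with its nose slot towards the robot. The lens nest is far-right, the box nest near-left with its length along the case's y, and the eyepieces are near-right. The jar is far-left of the camera and the dropper is off the far-left end of the box. I rectify both views on the relevant planes to read positions.

```bash
python3 - <<'E'
from h import *
t=np.load("pics/t.npy",allow_pickle=True).item();s=np.load("pics/s.npy",allow_pickle=True).item()
def tick(a,x0,y0,x1,y1,sc,st):
    for v in np.arange(np.ceil(x0/st)*st,x1,st):
        r=int((x1-v)/sc); cv2.line(a,(0,r),(8,r),(0,255,255),1); cv2.putText(a,f"{v*1000:.0f}",(10,r+4),0,.33,(0,255,255),1)
    for v in np.arange(np.ceil(y0/st)*st,y1,st):
        c=int((y1-v)/sc); cv2.line(a,(c,0),(c,8),(0,255,0),1); cv2.putText(a,f"{v*1000:.0f}",(c-10,18),0,.33,(0,255,0),1)
    return a
def pan(f,x,y,h,z,n,st):
    b=(x-h,y-h,x+h,y+h); sc=2*h/n; a=orth(f,*b,z,sc)[:n,:n]; a=np.clip(a*1.4,0,255).astype(np.uint8)
    return tick(cv2.copyMakeBorder(a,0,n-a.shape[0],0,n-a.shape[1],0),*b,sc,st)
cv2.imwrite("pics/case.png",np.hstack([pan(f,.548,.18,.13,.038,400,.02) for f in(t,s)]))
P=[(.51,-.135,.08 ,.059),(.55,-.247,.06,.045),(.55,-.247,.06,.021)]
cv2.imwrite("pics/mat.png",np.vstack([np.hstack([pan(f,x,y,h,z,266,.02) for x,y,h,z in P]) for f in(t,s)]))
# mat corners and centroid-type blobs
for f,n in((t,"t"),(s,"s")):
    hsv=cv2.cvtColor(f["color"],cv2.COLOR_RGB2HSV); print(n,"mat px hsv",hsv[235,360] if n=="t" else hsv[255,235])
    def blob(m):
        k,l,st,c=cv2.connectedComponentsWithStats(m.astype(np.uint8)); i=1+np.argmax(st[1:,4]); return l==i,st[i]
    red=(hsv[...,1]>150)&((hsv[...,0]<4)|(hsv[...,0]>175))&(hsv[...,2]>80)
    b,st=blob(red); ys,xs=np.nonzero(b); print("blower",ray(f,[[xs.mean(),ys.mean()]],.03).round(4),st)
    g=f["color"].astype(int); m=(g[...,1]-g[...,0]>5)&(g[...,1]>110)&(hsv[...,1]<70)
    b,st=blob(m); cnt,_=cv2.findContours(b.astype(np.uint8),0,1); q=ray(f,cnt[0][:,0,:],.003)
    print("mat",cv2.minAreaRect((q[:,:2]*1000).astype(np.float32)),st)
E
```

```text
t mat px hsv [ 49  20 182]
blower [[ 0.7071 -0.0048  0.03  ]] [287 124  16  17 206]
mat ((514.5465698242188, -192.80532836914062), (239.41688537597656, 279.3683166503906), 21.2711124420166) [ 300  149  126  116 7431]
s mat px hsv [ 63  17 180]
blower [[ 0.7118 -0.0081  0.03  ]] [346 254  17  28 319]
mat ((515.513427734375, -196.39276123046875), (243.67323303222656, 280.8083801269531), 21.27652931213379) [ 206  191  129   92 5046]
```

View pics/case.png

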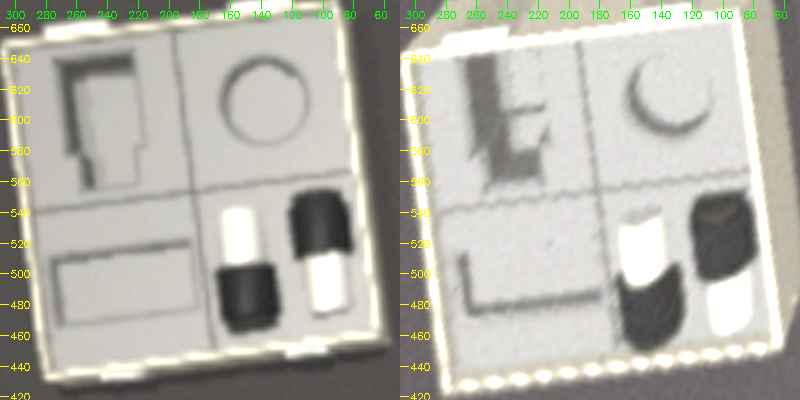

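View pics/mat.png

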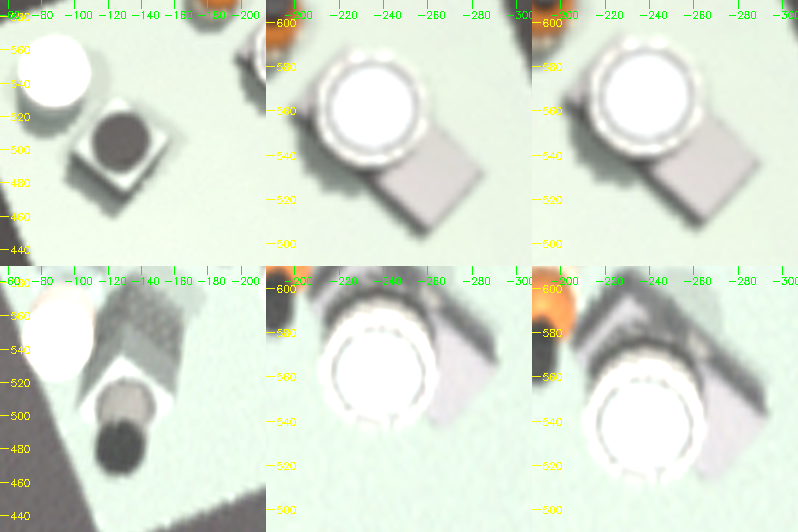

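The rectified views give:

| Item | Position (both views averaged) |
|---|---|
| Case centre | about (.553, .183), yaw about 7.1° |
| Camera | about (.504, -.1295) |
| Jar | about 45° from the camera |
| Lens | about (.562, -.236) |
| Box long axis | about 46° |

The pockets are centred in their modules. The first move goes partway towards the work area.

Request:
send_rows(plan="0.12 -0.09 -0.03 0 0 -24 0.085;0.12 -0.09 -0.03 0 0 -24 0.085;0.12 -0.09 -0.03 0 0 -24 0.085;0.12 -0.09 -0.03 0 0 -24 0.085;0.12 -0.09 -0.03 0 0 -24 0.085;0.12 -0.09 -0.03 0 0 -24 0.085", grip_force=30)

```text
clock: 0.7
position: [0.303, -0.4567, 0.2619]
tool_rot: [3.141, -0.0, 0.784]
force: [-0.9, 0.0, -0.2]
grip_width: 0.0851
finger_force: 0.0
```

```bash
cat >> h.py <<'E'
def tool(psi,tau):
    "tool x at heading psi, tilted by tau so that the fingers point towards +psi (deg)"
    p,t=np.radians([psi,tau]); z=np.array([np.cos(p)*np.sin(t),np.sin(p)*np.sin(t),-np.cos(t)]); y=np.array([np.sin(p),-np.cos(p),0])
    return np.c_[np.cross(y,z),y,z]
def rows(*targets):
    "targets (tcp xyz, psi, tau) -> rows from the present pose"
    s=observe(); p0=s["position"]; R0=rot(s["tool_rot"]); q=R0; 
    print("now",p0.round(4),np.degrees(s["tool_rot"]).round(1),"q",s["qpos"].round(2),"t",round(s["clock"],2),"w",round(s["grip_width"],4),"F",s["force"].round(1))
    for P,psi,tau in targets:
        R1=tool(psi,tau); print("row",(R0.T@(np.array(P)-p0)).round(4),np.degrees(R.from_matrix(R0.T@R1).as_rotvec()).round(2),"rows>=",max(np.linalg.norm(np.array(P)-p0)/.0417,np.degrees(np.linalg.norm(R.from_matrix(q.T@R1).as_rotvec()))/7.16).round(1))
E
python3 - <<'E'
from h import *
print([a for a in dir(bot) if a[0]!='_'])
t=np.load("pics/t.npy",allow_pickle=True).item();s=np.load("pics/s.npy",allow_pickle=True).item()
def pk(f,m,X,z):
    u=proj(f,[X])[0].round().astype(int); k,l,st,c=cv2.connectedComponentsWithStats(m.astype(np.uint8))
    d=[np.hypot(*(c[i]-u)) if st[i,4]>20 else 99 for i in range(1,k)]; i=1+int(np.argmin(d)); print(u,c[i].round(1),st[i],ray(f,[c[i]],z)[0].round(4)); return l==i
for f in(t,s):
    g=cv2.cvtColor(f["color"],cv2.COLOR_RGB2GRAY)
    print("nose");pk(f,g<85,(.504,-.1295,.083),.083)
    print("jar");pk(f,g>225,(.547,-.09,.061),.061)
# housing top edges (top view orthophoto z=.059): segments near the camera
for f in(t,s):
    a=orth(f,.464,-.17,.544,-.09,.059,.0004); g=cv2.GaussianBlur(cv2.cvtColor(a,cv2.COLOR_BGR2GRAY),(0,0),2)
    L=cv2.createLineSegmentDetector().detect(g)[0][:,0]
    for x1,y1,x2,y2 in L:
        n=np.hypot(x2-x1,y2-y1)
        if n>35: print("seg",round(n*.4),"mm heading",round(np.degrees(np.arctan2(-(x2-x1),-(y2-y1)))%180,1),"mid",round(.544-.0002*(y1+y2),4),round(-.09-.0002*(x1+x2),4))
E
```

```text
['IKError', 'job_done', 'tcp_to_grasp']
nose
[340 203] [338.7 204.6] [333 199  12  12 111] [ 0.5009 -0.1264  0.083 ]
jar
[325 188] [323.6 188.2] [317 182  14  14 158] [ 0.5465 -0.0876  0.061 ]
nose
[291 203] [291.4 204.3] [287 201  10   8  60] [ 0.5075 -0.1302  0.083 ]
jar
[309 218] [308.7 218.8] [302 214  15  11 130] [ 0.5483 -0.0904  0.061 ]
seg 16 mm heading 119.0 mid 0.5289 -0.0966
seg 17 mm heading 124.7 mid 0.4879 -0.1323
seg 15 mm heading 97.1 mid 0.5225 -0.1263
seg 18 mm heading 56.2 mid 0.4812 -0.1212
seg 17 mm heading 138.3 mid 0.4841 -0.1382
seg 15 mm heading 9.5 mid 0.5025 -0.1103
seg 16 mm heading 19.9 mid 0.5109 -0.1438
seg 20 mm heading 45.4 mid 0.4935 -0.1063
seg 19 mm heading 134.8 mid 0.4716 -0.1351
seg 17 mm heading 168.3 mid 0.4901 -0.0951
seg 19 mm heading 145.2 mid 0.4984 -0.1493
seg 21 mm heading 155.4 mid 0.534 -0.1067
seg 18 mm heading 174.4 mid 0.4807 -0.1123
seg 17 mm heading 169.3 mid 0.4812 -0.1422
seg 41 mm heading 143.2 mid 0.5215 -0.1143
seg 14 mm heading 119.2 mid 0.5215 -0.1231
seg 30 mm heading 21.0 mid 0.4783 -0.0954
seg 18 mm heading 175.3 mid 0.535 -0.1636
seg 15 mm heading 56.0 mid 0.5314 -0.1344
seg 15 mm heading 45.6 mid 0.5164 -0.1529
```

```bash
python3 - <<'E'
from h import *
a=tool(51,45)[:,2]; T=np.array([.504,-.1283,.036])+.0167*a
print(T); rows((T-.14*a,51,45))
E
```

```text
[ 0.51143145 -0.11912293  0.02419132]
now [ 0.303  -0.4567  0.2619] [179.9  -0.   44.9] q [ 1.01  0.37 -0.17  1.76  0.07  1.01  0.02] t 0.7 w 0.0851 F [-0.9  0.  -0.2]
row [ 0.2875 -0.0815  0.1386] [ 2.44 44.96 -5.75] rows>= 7.9
```

Request:
send_rows(plan="0.06 -0.016 0.02 0 8 -1 0.085;0.12 -0.033 0.04 1 18 -2.5 0.085;0.2 -0.055 0.08 1.7 30 -4 0.085;0.2875 -0.0815 0.1386 2.44 44.96 -5.75 0.085;0.2875 -0.0815 0.1386 2.44 44.96 -5.75 0.085;0.2875 -0.0815 0.1386 2.44 44.96 -5.75 0.085;0.2875 -0.0815 0.1386 2.44 44.96 -5.75 0.085;0.2875 -0.0815 0.1386 2.44 44.96 -5.75 0.085;0.2875 -0.0815 0.1386 2.44 44.96 -5.75 0.085;0.2875 -0.0815 0.1386 2.44 44.96 -5.75 0.085")

```text
clock: 1.53
position: [0.4483, -0.1964, 0.1215]
tool_rot: [-3.136, -0.787, 0.884]
force: [-0.3, -0.7, 0.4]
grip_width: 0.0852
finger_force: 0.0
```

```bash
python3 - <<'E'
from h import *
a=tool(51,45)[:,2]; T=np.array([.504,-.1283,.036])+.0167*a
rows((T-.07*a,51,45),(T,51,45))
f=imaging.grab_frame("top");g=imaging.grab_frame("scene")
c=lambda i:cv2.resize(i,None,fx=2.5,fy=2.5,interpolation=cv2.INTER_CUBIC)[:,:,::-1]
cv2.imwrite("pics/p1.png",np.hstack([c(f["color"][120:270,290:450]),c(g["color"][150:300,200:360])]))
E
```

```text
now [ 0.4483 -0.1964  0.1215] [-179.7  -45.1   50.6] q [ 1.25  0.73 -0.64  2.08 -0.7   0.61  0.66] t 1.53 w 0.0852 F [-0.3 -0.7  0.4]
row [0.0016 0.0005 0.0693] [-0.07 -0.09 -0.25] rows>= 1.7
row [0.0015 0.0006 0.1393] [-0.07 -0.09 -0.25] rows>= 3.3
```

View pics/p1.png

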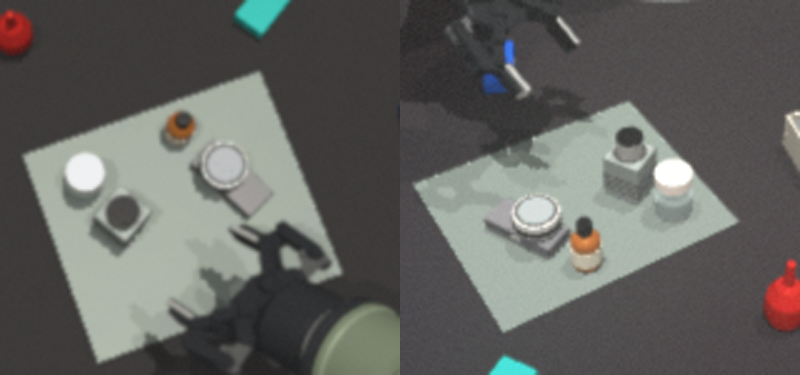

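The top view shows the open fingers squared up to the camera, with the approach line at roughly 50°. Advancing.

Request:
send_rows(plan="0.0015 0.0005 0.03 0 0 -0.2 0.085;0.0015 0.0005 0.06 0 0 -0.2 0.085;0.0015 0.0005 0.09 0 0 -0.2 0.085;0.0015 0.0005 0.115 0 0 -0.2 0.085;0.0015 0.0005 0.13 0 0 -0.2 0.085;0.0015 0.0005 0.1393 0 0 -0.2 0.085;0.0015 0.0005 0.1393 0 0 -0.2 0.07;0.0015 0.0005 0.1393 0 0 -0.2 0.06;0.0015 0.0005 0.1393 0 0 -0.2 0.055;0.0015 0.0005 0.1393 0 0 -0.2 0.055")

```text
clock: 2.47
position: [0.5118, -0.1216, 0.0258]
tool_rot: [3.137, -0.785, 0.892]
force: [-0.8, 0.2, 0.8]
grip_width: 0.0544
finger_force: 0.0
```

```bash
python3 - <<'E'
from h import *
rows()
f=imaging.grab_frame("top");g=imaging.grab_frame("scene")
c=lambda i:cv2.resize(i,None,fx=4,fy=4,interpolation=cv2.INTER_CUBIC)[:,:,::-1]
cv2.imwrite("pics/p2.png",np.hstack([c(f["color"][160:260,290:390]),c(g["color"][170:270,240:340])]))
E
```

```text
now [ 0.5118 -0.1216  0.0258] [179.8 -45.   51.1] q [ 1.12  0.97 -0.74  2.09 -0.79  0.27  0.74] t 2.47 w 0.0544 F [-0.8  0.2  0.8]
```

View pics/p2.png

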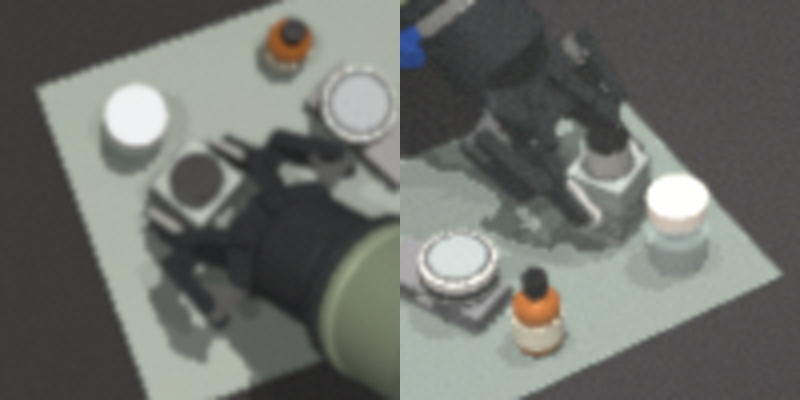

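Both pads straddle the housing and lie parallel to its sides, clear of the jar. Closing.

Request:
send_rows(plan="0 0 0 0 0 0 0.05;0 0 0 0 0 0 0.046;0 0 0 0 0 0 0.042;0 0 0 0 0 0 0.038;0 0 0 0 0 0 0.034;0 0 0 0 0 0 0.03;0 0 0 0 0 0 0.03", grip_force=45)

```text
clock: 3.15
position: [0.5119, -0.1206, 0.0255]
tool_rot: [3.139, -0.785, 0.892]
force: [-2.6, -3.8, 6.9]
grip_width: 0.0438
finger_force: 45.1
```

```bash
python3 - <<'E'
from h import *
s=observe();p=s["position"]
L=np.array([.43,-.16,.12])
rows((p+[0,0,.1],51,45),(L+[0,0,.05],51,45),(L,51,0),(L,51,-45))
E
```

```text
now [ 0.5119 -0.1206  0.0255] [179.8 -45.   51.1] q [ 1.12  0.97 -0.74  2.09 -0.79  0.27  0.74] t 3.15 w 0.0438 F [-2.6 -3.8  6.9]
row [ 0.0707  0.0002 -0.0707] [ 0.09 -0.    0.07] rows>= 2.4
row [ 0.0441 -0.0386 -0.1603] [ 0.09 -0.    0.07] rows>= 4.1
row [ 0.0087 -0.0387 -0.125 ] [ 1.1e-01 -4.5e+01  4.0e-02] rows>= 6.3
row [ 0.0087 -0.0387 -0.125 ] [ 1.3e-01 -9.0e+01 -1.0e-02] rows>= 12.6
```

Request:
send_rows(plan="0.01 0 -0.01 0 0 0 0.03;0.025 0 -0.025 0 0 0 0.03;0.045 0 -0.045 0 0 0 0.03;0.07 0 -0.07 0 0 0 0.03;0.07 0 -0.07 0 0 0 0.03;0.06 -0.015 -0.1 0 -4 0 0.03;0.05 -0.03 -0.13 0 -10 0 0.03;0.044 -0.0387 -0.16 0 -17 0 0.03;0.03 -0.0387 -0.145 0 -24 0 0.03;0.02 -0.0387 -0.135 0 -31 0 0.03")

```text
clock: 3.98
position: [0.4299, -0.1606, 0.1441]
tool_rot: [3.139, -0.325, 0.889]
force: [0.0, 0.0, -2.7]
grip_width: 0.0435
finger_force: 46.6
```

```bash
python3 - <<'E'
from h import *
L=np.array([.43,-.16,.12])
rows((L,51,0),(L,51,-30),(L,51,-45))
E
```

```text
now [ 0.4299 -0.1606  0.1441] [179.8 -18.6  50.9] q [ 0.7   0.41 -0.31  2.16 -0.38  0.53  0.06] t 3.98 w 0.0435 F [ 0.   0.  -2.7]
row [-0.0072 -0.0004  0.023 ] [  0.18 -18.61  -0.08] rows>= 2.6
row [-0.0072 -0.0004  0.023 ] [  0.15 -48.61  -0.13] rows>= 6.8
row [-0.0072 -0.0004  0.023 ] [  0.14 -63.61  -0.15] rows>= 8.9
```

Request:
send_rows(plan="-0.0072 0 0.01 0 -7 0 0.03;-0.0072 0 0.02 0 -14 0 0.03;-0.0072 0 0.023 0 -21 0 0.03;-0.0072 0 0.023 0 -28 0 0.03;-0.0072 0 0.023 0 -35 0 0.03;-0.0072 0 0.023 0 -42 0 0.03;-0.0072 0 0.023 0 -49 0 0.03;-0.0072 0 0.023 0 -56 0 0.03;-0.0072 0 0.023 0.14 -63.61 -0.15 0.03;-0.0072 0 0.023 0.14 -63.61 -0.15 0.03")

```text
clock: 4.82
position: [0.4307, -0.1574, 0.1184]
tool_rot: [-3.135, 0.652, 0.897]
force: [-0.8, -0.7, -1.6]
grip_width: 0.0435
finger_force: 46.6
```

```bash
python3 - <<'E'
from h import *
# camera axis point relative to tcp: initial world offset expressed in tool frame
P0=np.array([.504,-.1283,.031]); c=tool(51,45).T@(P0-[.5119,-.1206,.0255]); print("cam centre in tool",c)
d=tool(51,-45)@c; print("offset world when laid",d)
L=np.array([.43,-.16,0])-[d[0],d[1],0]; z=.025-d[2]; print("tcp z laid",z)
rows((L+[0,0,z+.02],51,-45),(L+[0,0,z+.004],51,-45),(L+[0,0,z],51,-45))
E
```

```text
cam centre in tool [-0.00385773 -0.00129369 -0.01163591]
offset world when laid [0.00245588 0.00508845 0.01095565]
tcp z laid 0.014044345007487599
now [ 0.4307 -0.1574  0.1184] [-179.6   37.3   51.4] q [-0.31  0.7   0.29  1.92  0.34  1.02 -0.96] t 4.82 w 0.0435 F [-0.8 -0.7 -1.6]
row [0.0448 0.0028 0.0719] [-0.09 -7.66  0.34] rows>= 2.0
row [0.0545 0.0028 0.0846] [-0.09 -7.66  0.34] rows>= 2.4
row [0.057  0.0029 0.0878] [-0.09 -7.66  0.34] rows>= 2.5
```

Request:
send_rows(plan="0.015 0.001 0.02 0 -3 0 0.03;0.03 0.002 0.05 0 -7.66 0.34 0.03;0.0448 0.0028 0.0719 -0.1 -7.66 0.34 0.03;0.0448 0.0028 0.0719 -0.1 -7.66 0.34 0.03;0.0448 0.0028 0.0719 -0.1 -7.66 0.34 0.03")

```text
clock: 5.23
position: [0.4259, -0.1655, 0.0331]
tool_rot: [-3.135, 0.782, 0.893]
force: [0.9, -0.5, -0.6]
grip_width: 0.0435
finger_force: 46.5
```

```bash
python3 - <<'E'
from h import *
d=np.array([.00246,.0051,0]);L=np.array([.43,-.16,.014])-d
rows((L+[0,0,.005],51,-45),(L,51,-45),(L-[0,0,.002],51,-45))
E
```

```text
now [ 0.4259 -0.1655  0.0331] [-179.6   44.8   51.1] q [-0.33  0.92  0.3   1.88  0.36  0.97 -1.06] t 5.23 w 0.0435 F [ 0.9 -0.5 -0.6]
row [0.0109 0.0011 0.009 ] [-0.26 -0.19  0.11] rows>= 0.3
row [0.0144 0.0011 0.0126] [-0.26 -0.19  0.11] rows>= 0.5
row [0.0158 0.0012 0.014 ] [-0.26 -0.19  0.11] rows>= 0.5
```

Request:
send_rows(plan="0.005 0 0.004 0 0 0 0.03;0.009 0.001 0.007 -0.2 -0.2 0.1 0.03;0.0115 0.001 0.0095 -0.26 -0.2 0.1 0.03;0.0125 0.001 0.011 -0.26 -0.2 0.1 0.03;0.0125 0.001 0.011 -0.26 -0.2 0.1 0.03;0.0125 0.001 0.011 -0.26 -0.2 0.1 0.03")

```text
clock: 5.73
position: [0.4281, -0.1651, 0.017]
tool_rot: [3.139, 0.783, 0.888]
force: [-0.2, 0.2, -2.5]
grip_width: 0.0434
finger_force: 46.5
```

```bash
python3 - <<'E'
from h import *
d=np.array([.00246,.0051,0]);L=np.array([.43,-.16,.014])-d
rows((L,51,-45),(L-[0,0,.002],51,-45),(L-[0,0,.004],51,-45))
E
```

```text
now [ 0.4281 -0.1651  0.017 ] [179.8  44.9  50.9] q [-0.34  0.96  0.3   1.87  0.36  0.95 -1.08] t 5.73 w 0.0434 F [-0.2  0.2 -2.5]
row [ 0.0018 -0.0005  0.0024] [ 0.07 -0.11 -0.09] rows>= 0.1
row [ 0.0032 -0.0005  0.0038] [ 0.07 -0.11 -0.09] rows>= 0.1
row [ 0.0047 -0.0005  0.0052] [ 0.07 -0.11 -0.09] rows>= 0.2
```

Request:
send_rows(plan="0.0007 0 0.0007 0 0 0 0.03;0.0014 0 0.0014 0 0 0 0.03;0.0021 0 0.0021 0 0 0 0.03;0.0021 0 0.0021 0 0 0 0.03")

```text
clock: 6.07
position: [0.4282, -0.1651, 0.0147]
tool_rot: [3.139, 0.785, 0.888]
force: [1.2, 7.7, 21.2]
grip_width: 0.044
finger_force: 48.9
```

Request:
send_rows(plan="-0.0005 0 -0.0005 0 0 0 0.03;-0.0005 0 -0.0005 0 0 0 0.046;-0.0005 0 -0.0005 0 0 0 0.05;-0.0005 0 -0.0005 0 0 0 0.06;-0.0005 0 -0.0005 0 0 0 0.07;0 0 -0.01 0 0 0 0.085;0 0 -0.03 0 0 0 0.085;0 0 -0.06 0 0 0 0.085;0 0 -0.09 0 0 0 0.085;0 0 -0.12 0 0 0 0.085")

```text
clock: 6.9
position: [0.4819, -0.0979, 0.1002]
tool_rot: [3.14, 0.784, 0.889]
force: [-0.3, -0.9, 0.2]
grip_width: 0.0853
finger_force: 0.0
```

```bash
python3 - <<'E'
from h import *
rows(((.54,-.28,.2),60,0),((.42,-.2,.2),51,0))
E
```

```text
now [ 0.4819 -0.0979  0.1002] [179.9  44.9  50.9] q [-0.41  0.86  0.28  1.72  0.3   1.22 -1.03] t 6.9 w 0.0853 F [-0.3 -0.9  0.2]
row [-0.1446  0.1599  0.0035] [-3.46 44.81 -8.57] rows>= 6.4
row [-0.1542  0.0163  0.0128] [ 7.00e-02  4.49e+01 -4.00e-02] rows>= 6.3
```

```bash
python3 - <<'E'
from h import *
rows(((.46,-.15,.22),51,25),((.38,-.36,.25),51,0))
E
```

```text
now [ 0.4819 -0.0979  0.1002] [179.9  44.9  50.9] q [-0.41  0.86  0.28  1.72  0.3   1.22 -1.03] t 6.9 w 0.0853 F [-0.3 -0.9  0.2]
row [-0.123   0.016  -0.0466] [ 8.00e-02  6.99e+01 -2.00e-02] rows>= 9.8
row [-0.2954  0.086   0.083 ] [ 7.00e-02  4.49e+01 -4.00e-02] rows>= 7.6
```

Request:
send_rows(plan="-0.03 0 -0.03 0 3 0 0.085;-0.06 0 -0.055 0 8 0 0.085;-0.09 0.01 -0.07 0 15 0 0.085;-0.13 0.03 -0.05 0 22 0 0.085;-0.17 0.05 -0.01 0 29 0 0.085;-0.21 0.065 0.02 0 36 0 0.085;-0.25 0.08 0.05 0 43 0 0.085;-0.2954 0.086 0.083 0 44.9 0 0.085;-0.2954 0.086 0.083 0 44.9 0 0.085;-0.2954 0.086 0.083 0 44.9 0 0.085")

```text
clock: 7.73
position: [0.3882, -0.3412, 0.2464]
tool_rot: [3.138, -0.003, 0.888]
force: [0.6, -1.0, 0.1]
grip_width: 0.0847
finger_force: 0.0
```

```bash
python3 - <<'E'
from h import *
rows()
t=imaging.grab_frame("top");s=imaging.grab_frame("scene")
np.save("pics/t2.npy",t,allow_pickle=True);np.save("pics/s2.npy",s,allow_pickle=True)
sc=.0004;n=400;x,y,h=.45,-.15,.08
P=[cv2.resize(orth(f,x-h,y-h,x+h,y+h,.025,sc)[:n,:n],(400,400)) for f in(t,s)]
for a in P:
    for k in range(0,400,50):
        cv2.putText(a,f"{(x+h-k*sc)*1000:.0f}",(0,k+4),0,.35,(0,255,255),1);cv2.putText(a,f"{(y+h-k*sc)*1000:.0f}",(k,395),0,.35,(0,255,0),1)
cv2.imwrite("pics/p3.png",np.clip(np.hstack(P)*1.3,0,255))
E
```

```text
now [ 0.3882 -0.3412  0.2464] [179.8  -0.2  50.9] q [ 0.42  0.34  0.24  1.88 -0.1   0.93  0.03] t 7.73 w 0.0847 F [ 0.6 -1.   0.1][ WARN:0@7.550] global loadsave.cpp:1063 imwrite_ Unsupported depth image for selected encoder is fallbacked to CV_8U.
```

View pics/p3.png

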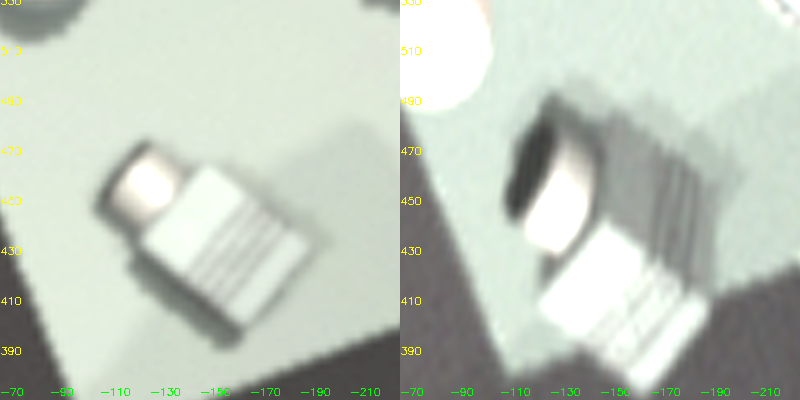

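The camera lies on its side with its nose towards (+x,+y). The top face is at about (225,243) px in the top panel, which puts its centre near (.431, -.159), as predicted. Regrasping from above.

```bash
python3 - <<'E'
from h import *
G=np.array([.4344,-.1553,.032])
rows((G+[0,0,.1],51,0),(G+[0,0,.03],51,0),(G,51,0))
E
```

```text
now [ 0.3864 -0.345   0.2468] [1.798e+02 1.000e-01 5.050e+01] q [ 0.42  0.34  0.25  1.88 -0.1   0.94  0.02] t 7.83 w 0.0853 F [0.7 1.3 0.7]
row [ 0.1771 -0.0842  0.1142] [ 0.24  0.09 -0.51] rows>= 5.4
row [ 0.1772 -0.0845  0.1842] [ 0.24  0.09 -0.51] rows>= 6.5
row [ 0.1772 -0.0846  0.2142] [ 0.24  0.09 -0.51] rows>= 7.0
```

Request:
send_rows(plan="0.04 -0.02 0.02 0 0 0 0.085;0.08 -0.04 0.045 0 0 0 0.085;0.12 -0.06 0.07 0 0 0 0.085;0.15 -0.075 0.095 0 0 0 0.085;0.1771 -0.0842 0.1142 0.2 0 -0.5 0.085;0.1771 -0.0842 0.1142 0.2 0 -0.5 0.085;0.1771 -0.0842 0.1142 0.2 0 -0.5 0.085")

```text
clock: 8.42
position: [0.4366, -0.1443, 0.129]
tool_rot: [-3.136, 0.0, 0.904]
force: [0.3, -0.7, -0.6]
grip_width: 0.0851
finger_force: 0.0
```

```bash
python3 - <<'E'
from h import *
G=np.array([.4344,-.1553,.032])
rows((G+[0,0,.03],51,0),(G,51,0))
E
```

```text
now [ 0.4366 -0.1443  0.129 ] [-179.7    0.    51.8] q [ 0.08  0.43  0.15  2.12 -0.11  0.61 -0.36] t 8.42 w 0.0851 F [ 0.3 -0.7 -0.6]
row [-0.01    0.0054  0.067 ] [-0.3   0.03  0.82] rows>= 1.6
row [-0.01    0.0055  0.097 ] [-0.3   0.03  0.82] rows>= 2.3
```

Request:
send_rows(plan="-0.01 0.0055 0.02 0 0 0.8 0.085;-0.01 0.0055 0.045 0 0 0.8 0.085;-0.01 0.0055 0.067 0 0 0.8 0.08;-0.01 0.0055 0.067 0 0 0.8 0.075;-0.01 0.0055 0.067 0 0 0.8 0.07")

```text
clock: 8.83
position: [0.434, -0.1601, 0.0639]
tool_rot: [-3.138, 0.001, 0.884]
force: [0.5, -0.0, 0.2]
grip_width: 0.0702
finger_force: 0.0
```

```bash
python3 - <<'E'
from h import *
G=np.array([.4344,-.1553,.032])
rows((G,51,0))
E
```

```text
now [ 0.434  -0.1601  0.0639] [-1.798e+02  1.000e-01  5.070e+01] q [ 0.14  0.56  0.12  2.15 -0.14  0.45 -0.32] t 8.83 w 0.0702 F [ 0.5 -0.   0.2]
row [ 0.004  -0.0026  0.0319] [-0.18  0.05 -0.33] rows>= 0.8
```

Request:
send_rows(plan="0.003 -0.002 0.01 0 0 0 0.065;0.003 -0.002 0.02 0 0 0 0.06;0.003 -0.002 0.028 0 0 0 0.06;0.003 -0.002 0.032 0 0 0 0.06;0.003 -0.002 0.032 0 0 0 0.06;0.003 -0.002 0.032 0 0 0 0.06")

```text
clock: 9.33
position: [0.4346, -0.1563, 0.0318]
tool_rot: [-3.14, 0.0, 0.885]
force: [-0.1, 0.4, 0.4]
grip_width: 0.0602
finger_force: 0.0
```

```bash
python3 - <<'E'
from h import *
G=np.array([.4344,-.1553,.032])
rows((G,51,0))
E
```

```text
now [ 0.4346 -0.1563  0.0318] [-179.9    0.    50.7] q [ 0.14  0.62  0.1   2.16 -0.16  0.37 -0.32] t 9.33 w 0.0602 F [-0.1  0.4  0.4]
row [ 0.0007 -0.0008 -0.0002] [-0.11  0.02 -0.32] rows>= 0.0
```

Good. Close, then lift.

Request:
send_rows(plan="0 0 0 0 0 0 0.05;0 0 0 0 0 0 0.046;0 0 0 0 0 0 0.042;0 0 0 0 0 0 0.038;0 0 0 0 0 0 0.034;0 0 0 0 0 0 0.03;0 0 0 0 0 0 0.03", grip_force=60)

```text
clock: 9.92
position: [0.4349, -0.1563, 0.0323]
tool_rot: [-3.14, -0.0, 0.885]
force: [-2.5, 0.9, 12.9]
grip_width: 0.0426
finger_force: 58.9
```

Request:
send_rows(plan="0 0 -0.005 0 0 0 0.03;0 0 -0.015 0 0 0 0.03;0 0 -0.03 0 0 0 0.03;0 0 -0.05 0 0 0 0.03;0 0 -0.075 0 0 0 0.03;0 0 -0.1 0 0 0 0.03;0 0 -0.12 0 0 0 0.03;0 0 -0.12 0 0 0 0.03;0 0 -0.12 0 0 0 0.03")

```text
clock: 10.67
position: [0.4353, -0.1563, 0.1529]
tool_rot: [3.141, -0.001, 0.885]
force: [-0.4, -0.6, -2.3]
grip_width: 0.0428
finger_force: 62.3
```

```bash
python3 - <<'E'
from h import *
# grasp: TCP relative to camera centre along nose at grip
G=np.array([.4346,-.1563]);C=np.array([.4313,-.1592]);u=np.array([np.cos(np.radians(51)),np.sin(np.radians(51))])
k=(G-C)@u;print("k",k)
N=np.array([.6111,.2432,.030]); n=np.array([np.cos(np.radians(187.1)),np.sin(np.radians(187.1)),0])
T=N+n*k; print(T)
rows(((.47,.02,.16),120,0),(T+[0,0,.1],187.1,0))
E
```

```text
k 0.004330480578689671
[0.60680273 0.24266475 0.03      ]
now [ 0.4353 -0.1563  0.1529] [ 1.80e+02 -1.00e-01  5.07e+01] q [ 0.08  0.39  0.17  2.1  -0.11  0.66 -0.36] t 10.67 w 0.0428 F [-0.4 -0.6 -2.3]
row [ 0.1584 -0.0848 -0.0069] [ 6.00e-02 -5.00e-02 -6.93e+01] rows>= 9.7
row [ 0.4173 -0.12    0.0234] [ 9.000e-02 -1.000e-02 -1.364e+02] rows>= 19.1
```

Request:
send_rows(plan="0.01 -0.006 -0.002 0 0 -6 0.03;0.025 -0.014 -0.004 0 0 -13 0.03;0.045 -0.024 -0.006 0 0 -20 0.03;0.065 -0.034 -0.007 0 0 -27 0.03;0.085 -0.045 -0.007 0 0 -34 0.03;0.105 -0.056 -0.007 0 0 -41 0.03;0.125 -0.067 -0.007 0 0 -48 0.03;0.14 -0.076 -0.007 0 0 -55 0.03;0.152 -0.082 -0.007 0 0 -62 0.03;0.1584 -0.0848 -0.007 0 0 -69 0.03")

```text
clock: 11.5
position: [0.4692, 0.0219, 0.158]
tool_rot: [-3.14, -0.003, 2.097]
force: [-0.3, 0.2, -1.4]
grip_width: 0.0424
finger_force: 62.2
```

```bash
python3 - <<'E'
from h import *
T=np.array([.6068,.2427,.030])
rows((T+[0,0,.1],187.1,0))
E
```

```text
now [0.4692 0.0219 0.158 ] [-179.9   -0.2  120.2] q [-0.04  0.39 -0.17  2.06  0.1   0.7   0.26] t 11.5 w 0.0424 F [-0.3  0.2 -1.4]
row [0.1217 0.23   0.0279] [ 1.000e-02 -2.000e-01 -6.695e+01] rows>= 9.4
```

Request:
send_rows(plan="0.012 0.02 0.002 0 0 -6.8 0.03;0.025 0.045 0.005 0 0 -13.5 0.03;0.04 0.07 0.008 0 0 -20 0.03;0.055 0.1 0.01 0 0 -27 0.03;0.07 0.13 0.012 0 0 -34 0.03;0.085 0.16 0.015 0 0 -41 0.03;0.1 0.19 0.018 0 0 -48 0.03;0.112 0.212 0.02 0 0 -55 0.03;0.119 0.225 0.02 0 0 -62 0.03;0.1217 0.23 0.02 0 -0.2 -67 0.03")

```text
clock: 12.33
position: [0.6089, 0.242, 0.137]
tool_rot: [3.141, -0.001, -3.016]
force: [0.0, 0.4, -1.3]
grip_width: 0.0423
finger_force: 62.2
```

Request:
send_rows(plan="0 0 0 0 0 0 0.03;0 0 0 0 0 0 0.03;0 0 0 0 0 0 0.03")

```text
clock: 12.58
position: [0.6086, 0.2387, 0.1381]
tool_rot: [-3.14, 0.0, -3.029]
force: [-0.7, -0.8, -1.5]
grip_width: 0.0425
finger_force: 62.2
```

```bash
python3 - <<'E'
from h import *
T=np.array([.6068,.2427,.030])
rows((T+[0,0,.05],187.1,0),(T+[0,0,.03],187.1,0),(T+[0,0,.007],187.1,0))
# where do the views see the grasped camera? housing outlines are checked against the nest: seam cross etc.
t=imaging.grab_frame("top");s=imaging.grab_frame("scene")
z=.118-.007
P=[]
for f in(t,s):
    P.append(orth(f,.54,.16,.68,.32,.038,.0004)[:350,:400])
cv2.imwrite("pics/p4.png",np.hstack(P))
E
```

```text
now [0.6086 0.2387 0.1381] [-179.9    0.  -173.5] q [-0.19  0.7  -0.44  1.58  0.35  0.94  0.94] t 12.58 w 0.0425 F [-0.7 -0.8 -1.5]
row [0.0013 0.0042 0.0581] [-0.07  0.01 -0.62] rows>= 1.4
row [0.0013 0.0043 0.0781] [-0.07  0.01 -0.62] rows>= 1.9
row [0.0013 0.0043 0.1011] [-0.07  0.01 -0.62] rows>= 2.4
```

Request:
send_rows(plan="0.001 0.003 0.02 0 0 -0.5 0.03;0.0013 0.0042 0.04 0 0 -0.6 0.03;0.0013 0.0042 0.053 0 0 -0.6 0.03;0.0013 0.0042 0.053 0 0 -0.6 0.03;0.0013 0.0042 0.053 0 0 -0.6 0.03;0.0013 0.0042 0.053 0 0 -0.6 0.03")

```text
clock: 13.18
position: [0.6078, 0.2437, 0.0867]
tool_rot: [-3.141, 0.002, -3.015]
force: [0.0, 0.2, -1.2]
grip_width: 0.0425
finger_force: 62.2
```

```bash
python3 - <<'E'
from h import *
T=np.array([.6068,.2427,.030])
rows((T+[0,0,.039],187.1,0),(T+[0,0,.007],187.1,0))
t=imaging.grab_frame("top");s=imaging.grab_frame("scene")
P=[orth(f,.53,.16,.67,.32,.06,.0004)[:350,:400] for f in(t,s)]
for a in P:
    for k in range(0,400,50):
        cv2.putText(a,f"{(.67-k*.0004)*1000:.0f}",(0,k+4),0,.35,(0,255,255),1);cv2.putText(a,f"{(.32-k*.0004)*1000:.0f}",(k,345),0,.35,(0,255,0),1)
cv2.imwrite("pics/p5.png",np.clip(np.hstack(P)*1.3,0,255).astype(np.uint8))
E
```

```text
now [0.6078 0.2437 0.0867] [-1.800e+02  1.000e-01 -1.727e+02] q [-0.21  0.76 -0.42  1.61  0.39  0.85  0.92] t 13.18 w 0.0425 F [ 0.   0.2 -1.2]
row [ 0.0012 -0.0009  0.0177] [-0.02  0.14  0.16] rows>= 0.4
row [ 0.0013 -0.0009  0.0497] [-0.02  0.14  0.16] rows>= 1.2
```

Request:
send_rows(plan="0.0012 -0.0009 0.006 0 0.1 0.1 0.03;0.0012 -0.0009 0.012 0 0.1 0.1 0.03;0.0012 -0.0009 0.0175 0 0.1 0.1 0.03;0.0012 -0.0009 0.0175 0 0.1 0.1 0.03;0.0012 -0.0009 0.0175 0 0.1 0.1 0.03;0.0012 -0.0009 0.02 0 0.1 0.1 0.03;0.0012 -0.0009 0.0225 0 0.1 0.1 0.03")

```text
clock: 13.87
position: [0.6065, 0.2427, 0.0633]
tool_rot: [-3.141, 0.0, -3.016]
force: [-0.3, 0.2, -1.1]
grip_width: 0.0425
finger_force: 62.2
```

```bash
python3 - <<'E'
from h import *
T=np.array([.6068,.2427,.030])
rows((T+[0,0,.027],187.1,0),(T+[0,0,.007],187.1,0)); print(observe()["moment"].round(2))
E
```

```text
now [0.6065 0.2427 0.0633] [-180.     0.  -172.8] q [-0.21  0.79 -0.41  1.62  0.4   0.81  0.91] t 13.87 w 0.0425 F [-0.3  0.2 -1.1]
row [-0.0003 -0.0001  0.0063] [-0.03  0.01  0.1 ] rows>= 0.2
row [-0.0003 -0.0001  0.0263] [-0.03  0.01  0.1 ] rows>= 0.6
[ 0.   -0.05  0.02]
```

Request:
send_rows(plan="0 0 0.002 0 0 0 0.03;0 0 0.004 0 0 0 0.03;0 0 0.006 0 0 0 0.03;0 0 0.008 0 0 0 0.03;0 0 0.008 0 0 0 0.03")

```text
clock: 14.28
position: [0.6061, 0.2425, 0.0548]
tool_rot: [-3.141, -0.001, -3.016]
force: [0.2, 0.1, -1.7]
grip_width: 0.0425
finger_force: 62.2
```

Request:
send_rows(plan="0 0 0.003 0 0 0 0.03;0 0 0.006 0 0 0 0.03;0 0 0.009 0 0 0 0.03;0 0 0.012 0 0 0 0.03;0 0 0.014 0 0 0 0.03;0 0 0.015 0 0 0 0.03;0 0 0.015 0 0 0 0.03")

```text
clock: 14.87
position: [0.6062, 0.2426, 0.0399]
tool_rot: [-3.141, -0.001, -3.016]
force: [0.0, -0.4, -2.1]
grip_width: 0.0426
finger_force: 62.2
```

Request:
send_rows(plan="0 0 0.001 0 0 0 0.03;0 0 0.002 0 0 0 0.03;0 0 0.003 0 0 0 0.03;0 0 0.003 0 0 0 0.03")

```text
clock: 15.2
position: [0.6064, 0.2426, 0.0375]
tool_rot: [-3.141, -0.0, -3.016]
force: [-1.5, -1.3, 1.9]
grip_width: 0.0421
finger_force: 62.6
```

Contact is starting. Settle a fraction more, then open in small steps (limited so the fingers clear the rim) and rise.

Request:
send_rows(plan="0 0 0.0005 0 0 0 0.03;0 0 0.0005 0 0 0 0.044;0 0 0.0005 0 0 0 0.046;0 0 0.0005 0 0 0 0.05;0 0 0 0 0 0 0.055;0 0 0 0 0 0 0.058;0 0 -0.005 0 0 0 0.058;0 0 -0.02 0 0 0 0.058;0 0 -0.045 0 0 0 0.06;0 0 -0.08 0 0 0 0.07")

```text
clock: 16.03
position: [0.6053, 0.2423, 0.1174]
tool_rot: [-3.14, -0.003, -3.016]
force: [1.3, -0.8, -0.4]
grip_width: 0.0691
finger_force: 0.0
```

```bash
python3 - <<'E'
from h import *
rows(((.55,.08,.17),130,0))
E
```

```text
now [0.6053 0.2423 0.1174] [-179.9   -0.2 -172.8] q [-0.19  0.73 -0.43  1.6   0.36  0.9   0.94] t 16.03 w 0.0691 F [ 1.3 -0.8 -0.4]
row [ 0.0754 -0.1541 -0.0521] [-0.16 -0.13 57.21] rows>= 8.0
```

Request:
send_rows(plan="0.005 -0.01 -0.03 0 0 5 0.07;0.015 -0.03 -0.052 0 0 12 0.08;0.03 -0.055 -0.052 0 0 19 0.085;0.04 -0.08 -0.052 0 0 26 0.085;0.05 -0.105 -0.052 0 0 33 0.085;0.06 -0.125 -0.052 0 0 40 0.085;0.07 -0.145 -0.052 0 0 47 0.085;0.0754 -0.1541 -0.052 0 0 54 0.085;0.0754 -0.1541 -0.052 0 0 57 0.085;0.0754 -0.1541 -0.052 0 0 57 0.085")

```text
clock: 16.87
position: [0.5509, 0.08, 0.1709]
tool_rot: [3.141, 0.001, 2.269]
force: [-0.3, -0.5, 0.1]
grip_width: 0.085
finger_force: 0.0
```

```bash
python3 - <<'E'
from h import *
L=np.array([.5622,-.2363,.032])
rows((L+[0,0,.1],46,0))
t=imaging.grab_frame("top")
g=cv2.cvtColor(t["color"],cv2.COLOR_RGB2GRAY)
a=orth(t,.50,-.30,.62,-.18,.045,.0003); gg=cv2.GaussianBlur(cv2.cvtColor(a,cv2.COLOR_BGR2GRAY),(0,0),2)
c=cv2.HoughCircles(gg,cv2.HOUGH_GRADIENT_ALT,1.5,30,param1=60,param2=.6,minRadius=50,maxRadius=95)
print(None if c is None else [(round(.62-v[1]*.0003,4),round(-.18-v[0]*.0003,4),round(v[2]*.3,1)) for v in c[0]])
# camera nest check: ortho at z .052
E
```

```text
now [0.5509 0.08   0.1709] [1.8e+02 1.0e-01 1.3e+02] q [-0.09  0.49 -0.22  1.83  0.14  0.83  0.32] t 16.87 w 0.085 F [-0.3 -0.5  0.1]
row [-0.2495 -0.1947  0.039 ] [7.000e-02 3.000e-02 8.399e+01] rows>= 11.7
[(np.float32(0.5615), np.float32(-0.2354), np.float32(17.7))]
```

Request:
send_rows(plan="-0.02 -0.015 0 0 0 7 0.085;-0.045 -0.035 0 0 0 14 0.085;-0.07 -0.055 0 0 0 21 0.085;-0.095 -0.075 0 0 0 28 0.085;-0.12 -0.095 0 0 0 35 0.085;-0.145 -0.115 0 0 0 42 0.085;-0.17 -0.135 0 0 0 49 0.085;-0.195 -0.155 0 0 0 56 0.085;-0.22 -0.175 0 0 0 63 0.085;-0.24 -0.19 0 0 0 70 0.085")

```text
clock: 17.75
position: [0.5607, -0.2276, 0.1702]
tool_rot: [3.141, 0.0, 1.047]
force: [-0.5, -0.2, 0.2]
grip_width: 0.085
finger_force: 0.0
```

```bash
python3 - <<'E'
from h import *
L=np.array([.5622,-.2367,.032])
rows((L+[0,0,.06],46,0))
E
```

```text
now [ 0.5607 -0.2276  0.1702] [180.   0.  60.] q [ 0.2   0.56  0.13  1.72 -0.09  0.86 -0.16] t 17.75 w 0.085 F [-0.5 -0.2  0.2]
row [-0.0071  0.0058  0.0782] [ 0.04  0.02 14.  ] rows>= 2.0
```

Request:
send_rows(plan="-0.007 0.006 0.01 0 0 6 0.085;-0.007 0.006 0.03 0 0 12 0.085;-0.007 0.006 0.05 0 0 14 0.085;-0.007 0.006 0.07 0 0 14 0.085;-0.007 0.006 0.078 0 0 14 0.08;-0.007 0.006 0.078 0 0 14 0.08;-0.007 0.006 0.078 0 0 14 0.08")

```text
clock: 18.33
position: [0.5627, -0.2345, 0.0922]
tool_rot: [3.141, 0.0, 0.808]
force: [-0.1, 0.0, 0.4]
grip_width: 0.0797
finger_force: 0.0
```

```bash
python3 - <<'E'
from h import *
L=np.array([.5622,-.2367,.032])
rows((L,46,0))
E
```

```text
now [ 0.5627 -0.2345  0.0922] [180.    0.   46.3] q [ 0.18  0.68  0.17  1.76 -0.16  0.72 -0.33] t 18.33 w 0.0797 F [-0.1  0.   0.4]
row [-0.0019  0.0012  0.0602] [0.01 0.02 0.3 ] rows>= 1.4
```

Request:
send_rows(plan="-0.0019 0.0012 0.015 0 0 0.3 0.08;-0.0019 0.0012 0.03 0 0 0.3 0.075;-0.0019 0.0012 0.045 0 0 0.3 0.07;-0.0019 0.0012 0.055 0 0 0.3 0.066;-0.0019 0.0012 0.06 0 0 0.3 0.064;-0.0019 0.0012 0.06 0 0 0.3 0.062;-0.0019 0.0012 0.06 0 0 0.3 0.06;-0.0019 0.0012 0.06 0 0 0.3 0.058", grip_force=40)

```text
clock: 19.0
position: [0.5624, -0.2371, 0.0326]
tool_rot: [3.14, 0.0, 0.801]
force: [-0.5, -0.6, -0.4]
grip_width: 0.0581
finger_force: 0.0
```

Request:
send_rows(plan="0 0 0 0 0 0 0.055;0 0 0 0 0 0 0.053;0 0 0 0 0 0 0.051;0 0 0 0 0 0 0.049;0 0 0 0 0 0 0.045;0 0 0 0 0 0 0.04;0 0 0 0 0 0 0.035;0 0 0 0 0 0 0.035", grip_force=40)

```text
clock: 19.67
position: [0.5622, -0.2371, 0.0324]
tool_rot: [3.141, 0.0, 0.801]
force: [-1.6, 0.2, 11.7]
grip_width: 0.0483
finger_force: 39.4
```

Request:
send_rows(plan="0 0 -0.002 0 0 0 0.035;0 0 -0.006 0 0 0 0.035;0 0 -0.012 0 0 0 0.035;0 0 -0.02 0 0 0 0.035;0 0 -0.03 0 0 0 0.035;0 0 -0.045 0 0 0 0.035;0 0 -0.065 0 0 0 0.035;0 0 -0.09 0 0 0 0.035;0 0 -0.115 0 0 0 0.035;0 0 -0.125 0 0 0 0.035")

```text
clock: 20.5
position: [0.5629, -0.2374, 0.1607]
tool_rot: [3.138, -0.001, 0.801]
force: [0.6, 0.0, -0.5]
grip_width: 0.0485
finger_force: 41.5
```

```bash
python3 - <<'E'
from h import *
N=np.array([.6123,.1366,.038-.0006])
rows((N+[0,0,.11],52,0))
print("moment",observe()["moment"].round(3))
# box, now clear of the lens: four corners from the grey lid mask, both views, plane z=.021
t=imaging.grab_frame("top");s=imaging.grab_frame("scene")
for f in(t,s):
    a=orth(f,.49,-.32,.63,-.18,.021,.0004); cv2.imwrite("pics/box%d.png"%(f is s),a)
    h=cv2.cvtColor(a,cv2.COLOR_BGR2HSV); b=a.astype(int)
    m=(b[...,2]-b[...,1]>-2)&(b[...,1]>85)&(h[...,1]<60)
    m=cv2.morphologyEx(m.astype(np.uint8),cv2.MORPH_OPEN,np.ones((9,9)))
    for c in cv2.findContours(m,0,1)[0]:
        if cv2.contourArea(c)>4000:
            (u,v),wh,an=cv2.minAreaRect(c); print(round(.63-v*.0004,4),round(-.18-u*.0004,4),np.array(wh)*.4,an, cv2.contourArea(c)*.16)
E
```

```text
now [ 0.5629 -0.2374  0.1607] [ 1.798e+02 -1.000e-01  4.590e+01] q [ 0.17  0.59  0.19  1.72 -0.14  0.85 -0.34] t 20.5 w 0.0485 F [ 0.6  0.  -0.5]
row [ 0.3028 -0.225   0.0128] [ 0.23 -0.05 -6.12] rows>= 9.1
moment [ 0.004 -0.058 -0.038]
0.5596 -0.25 [89.24813232 46.66920166] 41.96266174316406 3511.2000000000003
```

Request:
send_rows(plan="0.02 -0.015 -0.01 0 0 -1 0.035;0.05 -0.037 -0.015 0 0 -2 0.035;0.082 -0.061 -0.015 0 0 -3 0.035;0.115 -0.085 -0.015 0 0 -4 0.035;0.148 -0.11 -0.015 0 0 -5 0.035;0.181 -0.134 -0.015 0 0 -6 0.035;0.214 -0.159 -0.01 0 0 -6.1 0.035;0.245 -0.182 0 0 0 -6.1 0.035;0.275 -0.204 0.008 0 0 -6.1 0.035;0.295 -0.219 0.0128 0 0 -6.1 0.035")

```text
clock: 21.43
position: [0.6089, 0.1317, 0.1414]
tool_rot: [-3.14, 0.002, 0.911]
force: [0.6, -0.3, -0.7]
grip_width: 0.0479
finger_force: 41.6
```

```bash
python3 - <<'E'
from h import *
N=np.array([.6123,.1366,.0374])
rows((N+[0,0,.04],52,0))
t=imaging.grab_frame("top");s=imaging.grab_frame("scene")
np.save("pics/t3.npy",t,allow_pickle=True);np.save("pics/s3.npy",s,allow_pickle=True)
for f in(t,s):
    a=orth(f,.49,-.32,.63,-.18,.021,.0004)
    h=cv2.cvtColor(a,cv2.COLOR_BGR2HSV); b=a.astype(int)
    m=(b[...,2]-b[...,1]>-2)&(b[...,1]>85)&(h[...,1]<60)
    m=cv2.morphologyEx(m.astype(np.uint8),cv2.MORPH_OPEN,np.ones((9,9)))
    for c in cv2.findContours(m,0,1)[0]:
        if cv2.contourArea(c)>4000:
            (u,v),wh,an=cv2.minAreaRect(c); print(round(.63-v*.0004,4),round(-.18-u*.0004,4),np.array(wh)*.4,an, cv2.contourArea(c)*.16)
E
```

```text
now [0.6089 0.1317 0.1414] [-1.799e+02  1.000e-01  5.220e+01] q [-0.41  0.63  0.15  1.69 -0.12  0.84 -0.87] t 21.43 w 0.0479 F [ 0.6 -0.3 -0.7]
row [ 0.0061 -0.0002  0.064 ] [-0.12  0.09  0.17] rows>= 1.5
0.5521 -0.2453 [85.95405884 39.70194397] 41.56637191772461 3203.6
0.5608 -0.2492 [91.67575073 45.33170166] 41.76029968261719 3536.4
```

Request:
send_rows(plan="0.004 0 0.015 0 0 0 0.035;0.006 0 0.035 0 0 0.1 0.035;0.006 0 0.05 0 0 0.1 0.035;0.006 0 0.06 0 0 0.1 0.035;0.006 0 0.064 0 0 0.1 0.035;0.006 0 0.064 0 0 0.1 0.035;0.006 0 0.064 0 0 0.1 0.035")

```text
clock: 22.12
position: [0.6138, 0.1316, 0.0797]
tool_rot: [3.141, 0.001, 0.905]
force: [0.1, -0.0, -0.6]
grip_width: 0.0483
finger_force: 41.6
```

```bash
python3 - <<'E'
from h import *
N=np.array([.6123,.1366,.0374])
rows((N+[0,0,.014],52,0),(N,52,0))
E
```

```text
now [0.6138 0.1316 0.0797] [180.    0.   51.9] q [-0.39  0.72  0.13  1.71 -0.13  0.72 -0.86] t 22.12 w 0.0483 F [ 0.1 -0.  -0.6]
row [ 0.003  -0.0043  0.0283] [ 0.03  0.04 -0.14] rows>= 0.7
row [ 0.0031 -0.0043  0.0423] [ 0.03  0.04 -0.14] rows>= 1.0
```

Request:
send_rows(plan="0.003 -0.0043 0.01 0 0 0 0.035;0.003 -0.0043 0.02 0 0 0 0.035;0.003 -0.0043 0.024 0 0 0 0.035;0.003 -0.0043 0.024 0 0 0 0.035;0.003 -0.0043 0.024 0 0 0 0.035")

```text
clock: 22.53
position: [0.6119, 0.137, 0.0552]
tool_rot: [-3.142, 0.001, 0.906]
force: [-0.3, -0.4, -1.5]
grip_width: 0.0479
finger_force: 41.6
```

```bash
python3 - <<'E'
from h import *
N=np.array([.6123,.1366,.0374])
rows((N+[0,0,.008],52,0),(N,52,0))
E
```

```text
now [0.6119 0.137  0.0552] [-1.80e+02  1.00e-01  5.19e+01] q [-0.4   0.75  0.13  1.72 -0.13  0.68 -0.87] t 22.53 w 0.0479 F [-0.3 -0.4 -1.5]
row [-0.      0.0005  0.0098] [-0.    0.07 -0.11] rows>= 0.2
row [-0.      0.0005  0.0178] [-0.    0.07 -0.11] rows>= 0.4
```

Request:
send_rows(plan="0 0.0003 0.003 0 0 0 0.035;0 0.0003 0.006 0 0 0 0.035;0 0.0003 0.009 0 0 0 0.035;0 0.0003 0.011 0 0 0 0.035;0 0.0003 0.013 0 0 0 0.035;0 0.0003 0.0145 0 0 0 0.035;0 0.0003 0.016 0 0 0 0.035;0 0.0003 0.016 0 0 0 0.035")

```text
clock: 23.2
position: [0.6122, 0.1368, 0.0392]
tool_rot: [3.142, 0.001, 0.906]
force: [-0.3, 0.2, -1.3]
grip_width: 0.0481
finger_force: 41.6
```

Request:
send_rows(plan="0 0 0.0007 0 0 0 0.035;0 0 0.0014 0 0 0 0.035;0 0 0.002 0 0 0 0.035;0 0 0.002 0 0 0 0.035")

```text
clock: 23.53
position: [0.6123, 0.1369, 0.0376]
tool_rot: [3.141, 0.001, 0.906]
force: [-0.2, -0.1, -0.8]
grip_width: 0.0482
finger_force: 41.7
```

Request:
send_rows(plan="0 0 0.0005 0 0 0 0.035;0 0 0.001 0 0 0 0.035;0 0 0.0015 0 0 0 0.035;0 0 0.0015 0 0 0 0.035")

```text
clock: 23.87
position: [0.6124, 0.1369, 0.0373]
tool_rot: [3.141, 0.0, 0.906]
force: [-8.0, -2.1, 22.7]
grip_width: 0.0481
finger_force: 44.0
```

On the floor at the expected height. Ease up and release.

Request:
send_rows(plan="0 0 -0.001 0 0 0 0.035;0 0 -0.001 0 0 0 0.05;0 0 -0.001 0 0 0 0.052;0 0 -0.001 0 0 0 0.056;0 0 -0.001 0 0 0 0.06;0 0 -0.001 0 0 0 0.064;0 0 -0.01 0 0 0 0.064;0 0 -0.03 0 0 0 0.064;0 0 -0.06 0 0 0 0.064;0 0 -0.1 0 0 0 0.07")

```text
clock: 24.7
position: [0.611, 0.1366, 0.1358]
tool_rot: [-3.14, 0.004, 0.906]
force: [0.0, -0.1, 0.1]
grip_width: 0.0696
finger_force: 0.0
```

```bash
python3 - <<'E'
from h import *
B=np.array([.5527,-.2469,.009])
rows((B+[0,0,.13],48.4,0))
E
```

```text
now [0.611  0.1366 0.1358] [-179.9    0.2   51.9] q [-0.41  0.64  0.15  1.68 -0.12  0.83 -0.88] t 24.7 w 0.0696 F [ 0.  -0.1  0.1]
row [-0.3378  0.1907 -0.0023] [-0.09  0.21  3.5 ] rows>= 9.3
```

Request:
send_rows(plan="-0.02 0.011 -0.005 0 0 0.5 0.075;-0.055 0.031 -0.01 0 0 1 0.085;-0.09 0.051 -0.01 0 0 1.5 0.085;-0.125 0.07 -0.01 0 0 2 0.085;-0.16 0.09 -0.01 0 0 2.5 0.085;-0.2 0.113 -0.01 0 0 3 0.085;-0.24 0.135 -0.01 0 0 3.5 0.085;-0.275 0.155 -0.005 0 0 3.5 0.085;-0.305 0.172 -0.0023 0 0 3.5 0.085;-0.325 0.1835 -0.0023 0 0 3.5 0.085")

```text
clock: 25.53
position: [0.5543, -0.2371, 0.1389]
tool_rot: [3.141, 0.002, 0.841]
force: [0.2, -0.5, 0.3]
grip_width: 0.0851
finger_force: 0.0
```

Request:
send_rows(plan="-0.01 0.005 0.02 0 0 0 0.085;-0.0128 0.0072 0.04 0 0 0 0.085;-0.0128 0.0072 0.055 0 0 0 0.08;-0.0128 0.0072 0.065 0 0 0 0.075;-0.0128 0.0072 0.065 0 0 0 0.07;-0.0128 0.0072 0.065 0 0 0 0.07")

```text
clock: 26.03
position: [0.5531, -0.2463, 0.074]
tool_rot: [3.141, 0.001, 0.845]
force: [-0.5, 0.9, -0.4]
grip_width: 0.0698
finger_force: 0.0
```

```bash
python3 - <<'E'
from h import *
B=np.array([.5527,-.2469,.009])
rows((B+[0,0,.02],48.4,0),(B,48.4,0))
E
```

```text
now [ 0.5531 -0.2463  0.074 ] [180.    0.   48.4] q [ 0.22  0.7   0.14  1.77 -0.15  0.68 -0.28] t 26.03 w 0.0698 F [-0.5  0.9 -0.4]
row [-0.0007  0.0001  0.045 ] [0.01 0.05 0.02] rows>= 1.1
row [-0.0007  0.0001  0.065 ] [0.01 0.05 0.02] rows>= 1.6
```

Request:
send_rows(plan="-0.0005 0 0.015 0 0 0 0.068;-0.0005 0 0.03 0 0 0 0.064;-0.0005 0 0.045 0 0 0 0.06;-0.0005 0 0.055 0 0 0 0.056;-0.0005 0 0.06 0 0 0 0.053;-0.0005 0 0.0625 0 0 0 0.05;-0.0005 0 0.0625 0 0 0 0.048;-0.0005 0 0.0625 0 0 0 0.046;-0.0005 0 0.0625 0 0 0 0.046", grip_force=40)

```text
clock: 26.78
position: [0.5531, -0.247, 0.0119]
tool_rot: [3.14, 0.0, 0.845]
force: [-0.0, 0.7, 0.5]
grip_width: 0.0463
finger_force: 0.0
```

Request:
send_rows(plan="0 0 0 0 0 0 0.043;0 0 0 0 0 0 0.041;0 0 0 0 0 0 0.039;0 0 0 0 0 0 0.037;0 0 0 0 0 0 0.033;0 0 0 0 0 0 0.028;0 0 0 0 0 0 0.025;0 0 0 0 0 0 0.025")

```text
clock: 27.45
position: [0.553, -0.247, 0.0117]
tool_rot: [3.141, 0.0, 0.845]
force: [-0.3, -0.4, 8.4]
grip_width: 0.0369
finger_force: 39.4
```

Request:
send_rows(plan="0 0 -0.002 0 0 0 0.025;0 0 -0.006 0 0 0 0.025;0 0 -0.012 0 0 0 0.025;0 0 -0.02 0 0 0 0.025;0 0 -0.035 0 0 0 0.025;0 0 -0.06 0 0 0 0.025;0 0 -0.085 0 0 0 0.025;0 0 -0.11 0 0 0 0.025;0 0 -0.13 0 0 0 0.025;0 0 -0.13 0 0 0 0.025")

```text
clock: 28.28
position: [0.5543, -0.2476, 0.1458]
tool_rot: [3.136, -0.002, 0.844]
force: [0.1, -0.0, -0.7]
grip_width: 0.0365
finger_force: 40.5
```

```bash
python3 - <<'E'
from h import *
N=np.array([.4941,.2286,.0367])
rows(((.50,-.03,.15),75,0),(N+[0,0,.1],97.1,0))
E
```

```text
now [ 0.5543 -0.2476  0.1458] [ 1.797e+02 -1.000e-01  4.840e+01] q [ 0.21  0.6   0.17  1.74 -0.13  0.81 -0.29] t 28.28 w 0.0365 F [ 0.1 -0.  -0.7]
row [ 0.1266 -0.1851 -0.005 ] [ 3.400e-01 -1.000e-02 -2.662e+01] rows>= 5.4
row [ 0.3159 -0.3614  0.0076] [  0.34   0.06 -48.72] rows>= 11.5
```

Request:
send_rows(plan="0.015 -0.018 -0.003 0 0 -3 0.025;0.035 -0.042 -0.005 0 0 -8 0.025;0.058 -0.068 -0.005 0 0 -13 0.025;0.083 -0.096 -0.005 0 0 -18 0.025;0.108 -0.124 -0.005 0 0 -23 0.025;0.133 -0.152 -0.005 0 0 -28 0.025;0.158 -0.18 -0.005 0 0 -33 0.025;0.183 -0.209 -0.005 0 0 -38 0.025;0.208 -0.238 -0.005 0 0 -43 0.025;0.233 -0.267 -0.005 0 0 -48 0.025")

```text
clock: 29.12
position: [0.5071, 0.1064, 0.1463]
tool_rot: [3.142, 0.001, 1.687]
force: [1.0, 0.1, -0.6]
grip_width: 0.0367
finger_force: 40.5
```

```bash
python3 - <<'E'
from h import *
N=np.array([.4941,.2286,.0367])
rows((N+[0,0,.08],97.1,0))
E
```

```text
now [0.5071 0.1064 0.1463] [180.    0.   96.6] q [-0.27  0.47 -0.07  1.96  0.05  0.72 -0.26] t 29.12 w 0.0367 F [ 1.   0.1 -0.6]
row [0.1229 0.0012 0.0295] [ 0.    0.05 -0.46] rows>= 3.0
```

Request:
send_rows(plan="0.025 0 0 0 0 -0.4 0.025;0.05 0 0.005 0 0 -0.4 0.025;0.075 0 0.015 0 0 -0.4 0.025;0.095 0.0005 0.025 0 0 -0.4 0.025;0.108 0.001 0.0295 0 0 -0.4 0.025;0.112 0.001 0.0295 0 0 -0.4 0.025;0.112 0.001 0.0295 0 0 -0.4 0.025;0.112 0.001 0.0295 0 0 -0.4 0.025")

```text
clock: 29.78
position: [0.4967, 0.215, 0.1167]
tool_rot: [-3.142, 0.001, 1.689]
force: [-0.2, -0.2, -0.2]
grip_width: 0.0368
finger_force: 40.5
```

```bash
python3 - <<'E'
from h import *
N=np.array([.4941,.2286,.0367])
rows((N+[0,0,.03],97.1,0),(N,97.1,0))
E
```

```text
now [0.4967 0.215  0.1167] [-1.80e+02  1.00e-01  9.67e+01] q [-0.46  0.55 -0.08  1.92  0.06  0.68 -0.46] t 29.78 w 0.0368 F [-0.2 -0.2 -0.2]
row [ 0.0139 -0.0009  0.05  ] [-0.    0.07 -0.35] rows>= 1.2
row [ 0.0139 -0.0009  0.08  ] [-0.    0.07 -0.35] rows>= 1.9
```

Request:
send_rows(plan="0.008 -0.0005 0.01 0 0 -0.3 0.025;0.0139 -0.0009 0.025 0 0 -0.35 0.025;0.0139 -0.0009 0.04 0 0 -0.35 0.025;0.0139 -0.0009 0.05 0 0 -0.35 0.025;0.0139 -0.0009 0.055 0 0 -0.35 0.025;0.0139 -0.0009 0.055 0 0 -0.35 0.025;0.0139 -0.0009 0.055 0 0 -0.35 0.025")

```text
clock: 30.37
position: [0.4939, 0.2295, 0.0614]
tool_rot: [-3.141, 0.001, 1.695]
force: [-0.8, -0.2, -1.1]
grip_width: 0.0368
finger_force: 40.5
```

```bash
python3 - <<'E'
from h import *
N=np.array([.4941,.2286,.0367])
rows((N+[0,0,.015],97.1,0),(N,97.1,0))
E
```

```text
now [0.4939 0.2295 0.0614] [-180.     0.    97.1] q [-0.49  0.64 -0.07  1.93  0.08  0.57 -0.49] t 30.37 w 0.0368 F [-0.8 -0.2 -1.1]
row [-0.0009  0.0001  0.0097] [-0.02  0.05  0.01] rows>= 0.2
row [-0.0009  0.0001  0.0247] [-0.02  0.05  0.01] rows>= 0.6
```

Request:
send_rows(plan="-0.0008 0 0.005 0 0 0 0.025;-0.0008 0 0.01 0 0 0 0.025;-0.0008 0 0.0125 0 0 0 0.025;-0.0008 0 0.015 0 0 0 0.025;-0.0008 0 0.017 0 0 0 0.025;-0.0008 0 0.019 0 0 0 0.025;-0.0008 0 0.0205 0 0 0 0.025;-0.0008 0 0.022 0 0 0 0.025;-0.0008 0 0.022 0 0 0 0.025")

```text
clock: 31.12
position: [0.4937, 0.2289, 0.039]
tool_rot: [-3.141, 0.001, 1.696]
force: [-0.4, -0.4, -2.0]
grip_width: 0.0367
finger_force: 40.5
```

Request:
send_rows(plan="0 0 0.0007 0 0 0 0.025;0 0 0.0014 0 0 0 0.025;0 0 0.002 0 0 0 0.025;0 0 0.0026 0 0 0 0.025;0 0 0.0026 0 0 0 0.025")

```text
clock: 31.53
position: [0.4938, 0.229, 0.037]
tool_rot: [-3.141, 0.001, 1.695]
force: [-1.8, -0.8, 6.6]
grip_width: 0.0365
finger_force: 44.6
```

Request:
send_rows(plan="0 0 0.0004 0 0 0 0.025;0 0 0 0 0 0 0.038;0 0 0 0 0 0 0.04;0 0 0 0 0 0 0.045;0 0 0 0 0 0 0.052;0 0 0 0 0 0 0.058;0 0 -0.01 0 0 0 0.058;0 0 -0.03 0 0 0 0.058;0 0 -0.06 0 0 0 0.058;0 0 -0.1 0 0 0 0.06")

```text
clock: 32.37
position: [0.4927, 0.2285, 0.1368]
tool_rot: [-3.138, 0.002, 1.696]
force: [1.0, -0.2, 0.2]
grip_width: 0.0601
finger_force: 0.0
```

```bash
python3 - <<'E'
from h import *
rows(((.42,-.05,.25),90,0))
E
```

```text
now [0.4927 0.2285 0.1368] [-1.798e+02  1.000e-01  9.720e+01] q [-0.48  0.52 -0.08  1.9   0.06  0.73 -0.47] t 32.37 w 0.0601 F [ 1.  -0.2  0.2]
row [-0.2675 -0.1072 -0.1123] [-0.2   0.12  7.16] rows>= 7.4
```

Move clear and check with the last picture.

Request:
send_rows(plan="-0.02 -0.008 -0.03 0 0 0 0.06;-0.05 -0.02 -0.06 0 0 1 0.06;-0.085 -0.034 -0.09 0 0 3 0.06;-0.12 -0.048 -0.112 0 0 5 0.06;-0.155 -0.062 -0.112 0 0 7 0.06;-0.19 -0.076 -0.112 0 0 7 0.06;-0.225 -0.09 -0.112 0 0 7 0.06;-0.255 -0.102 -0.112 0 0 7 0.06;-0.2675 -0.1072 -0.112 0 0 7 0.06;-0.2675 -0.1072 -0.112 0 0 7 0.06")

```text
clock: 33.2
position: [0.4197, -0.0526, 0.2498]
tool_rot: [3.141, 0.001, 1.569]
force: [0.7, 0.5, 0.8]
grip_width: 0.0597
finger_force: 0.0
```

```bash
python3 - <<'E'
from h import *
t=imaging.grab_frame("top");s=imaging.grab_frame("scene")
c=lambda f,x,y:cv2.resize(f["color"][y:y+110,x:x+132,::-1],None,fx=3,fy=3,interpolation=cv2.INTER_CUBIC)
cv2.imwrite("pics/end.png",np.hstack([c(t,160,130),c(s,345,160)]))
for f in(t,s):
    g=cv2.cvtColor(f["color"],cv2.COLOR_RGB2GRAY);k,l,st,cc=cv2.connectedComponentsWithStats((g>225).astype(np.uint8))
    u=proj(f,[[.5474,-.089,.061]])[0];i=1+np.argmin(np.hypot(*(cc[1:]-u).T));print("jar",ray(f,[cc[i]],.061).round(4))
E
```

```text
jar [[ 0.8696 -0.1134  0.061 ]]
jar [[ 0.5483 -0.0904  0.061 ]]
```

View pics/end.png

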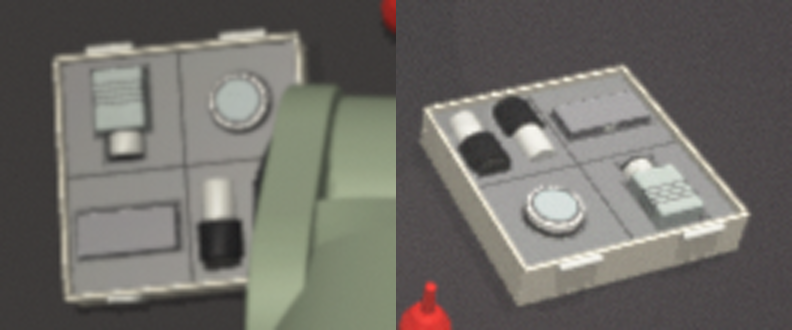

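The picture shows the camera, lens and box seated squarely in their nests, at top-crop positions (120,110), (240,102) and (128,232). The jar has not moved in the scene view. Handing in.

```bash
python3 -c "
from workcell import bot
print(bot.job_done())"
```

```text
the job is handed in; nothing more can be done
None
```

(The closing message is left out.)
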